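# Trim the counter scale against its check weight

## Task

Check the counter scale: lift the biggest brass weight from its wooden block and stand it gently on the scale's round steel platform. Then reach into the sunken well, push the black trim knob down until its clutch bites and holds (about as hard as 1.5 kg, never forcing it) and turn it under that pressure until the dial face has come round so that the red needle points at its green check mark, without levering on the wall of the well. Let the knob spring back up and leave the weight standing on the platform; leave the other things where they are.

Things in the scene. Friction and masses are not known exactly. Their poses are not given: they have to be found in the camera images.
- scale: fixed white portion scale, 190 mm deep (its x) by 290 mm wide (its y), origin at the middle of its underside on the counter, front to -x. Left part (+y) 46 mm high under the platform; right part (y -145 to -19 mm) is a console 62 mm high with the dial (drum to 74 mm high) behind and the well in front.
- platform_top (a point): centre of the top face of the scale's round steel platform (68 mm radius, flat, 78 mm above the counter when empty). It gives way downwards on a spring, 20 mm per kg (0.49 N per mm), to a stop at 20 mm. 158 mm from the well's axis.
- platform: the platform itself; origin on its axis, on its underside, 6 mm below platform_top; z up.
- big_weight: biggest of three brass weights, at the block's +y end, about 200 g (+-13%). Round: foot 30 mm diameter up to 30 mm high, 13 mm neck, grip head 20 mm diameter from 40 to 48 mm high. Origin at the centre of its underside, z up. Stands 10 mm deep in a loose hole of the block, foot 8 mm above the counter; lift straight up by 15 mm or more to free it.
- weight_block: fixed dark wooden block 50 mm (its x) by 136 mm (its y), 18 mm high, with three weights in a row along its y at y = +42, 0 and -38 mm. Take a weight with the fingers on its -x and +x sides (the neighbours stand along y). Origin at the middle of its underside.
- well_mouth (a point): centre of the rim of the well, 65 mm above the counter. The well is a round vertical sleeve of 33 mm inner radius; the trim knob stands on its axis. Open the fingers only a little (20 to 28 mm) before they go in.
- well_sleeve: fixed grey sleeve that forms the wall of the well, 5 mm thick, 65 mm high rim; origin on its axis 8 mm above the counter.
- knob_grip (a point): middle of the trim knob's grip bar, on the well's axis, 42 mm above the counter when up. Bar: 26 mm long (point's x), 10 mm thick (point's y: close the fingers along it), 24 mm high; its top is 12 mm above the point, 11 mm below the well's rim; 12 mm below the point a skirt of 20 mm radius carries it, fingertips may rest on it. The point turns with the knob; up, the knob spins freely and moves nothing.
- friction_plate: sprung cork-faced friction plate hidden under the knob, on the well's axis; the knob drives it, and with it the dial face, by friction when pushed on it. Turning it takes about 0.04 N m: with less than about 5 N on it the knob slips, more than 18 N on it crushes the cork.
- knob_lift (a joint): how far the trim knob is pushed down, m: 0 up, 0.0125 at its stop. A spring resists with 2 N plus 0.4 N per mm. After 1 to 7 mm (differs each time, not visible) the knob meets the friction plate and bites: from there 8 N per mm more. A total push of 13 to 17 N is right at any depth. Turn up to 1.5 rad at a time; for more, let it up, turn back freely, push and turn again.
- needle_tip (a point): tip of the red needle, 38 mm from dial_centre, 71 mm above the counter. Only load on the platform moves it: clockwise seen from above, 5 rad per kg.
- check_mark (a point): point on the dial face's green check mark, 38 mm from dial_centre, at the needle's height; must end under the needle's tip with the big weight on the platform. The pushed knob turns the dial face the same way by half its angle. With the weight on, the mark stands too far clockwise at first: turn the knob anticlockwise seen from above, some 0.6 to 2.3 rad.
- dial_centre (a point): pivot of the needle, at the height of the needle (glass above it at 73 mm).
- mid_weight: middle brass weight, 100 g, 39 mm high, to be left in the block.
- small_weight: small brass weight, 50 g, 32 mm high, to be left in the block.
- pen: red pen lying on the counter to the right, 132 mm long, to be left alone.
- tag: price tag standing to the right, 58 mm wide, to be left alone.
- red_spool: red ribbon spool, 68 mm diameter, at the left, to be left alone.
- green_spool: green ribbon spool, 72 mm diameter, at the left, to be left alone.
- trim_knob: the black trim knob itself; origin on its axis at the foot, 18 mm below knob_grip.

How it is judged:
On the way:
1. the big weight stands upright and released on the platform (horizontal distance between big_weight and platform_top below 0.05 m and z of big_weight in the frame of platform_top below 0.004 m and angle between big_weight's own z axis and vertical below 0.1 rad and contact force between the fingers and big_weight below 0.1 N and contact force between big_weight and platform above 1 N), for 0.3 s.
At the end, for the whole second after the job is handed in: The big weight stands upright, at rest, on the platform within 50 mm of its centre, the needle's tip is within 3 mm of the check mark, and the trim knob is released and back up (horizontal distance between big_weight and platform_top below 0.05 m and angle between big_weight's own z axis and vertical below 0.1 rad and contact force between big_weight and platform above 1 N and distance between needle_tip and check_mark below 0.003 m and value of joint knob_lift below 0.001 m and linear speed of big_weight below 0.01 m/s); the robot touches nothing.
It fails at once if the friction plate under the knob is pressed with more than 18 N (contact force between trim_knob and friction_plate above 18 N).
It fails at once if the fingers press on the wall of the well with more than 15 N (contact force between the fingers and well_sleeve above 15 N).
It fails at once if the platform is loaded with more than 12 N (contact force between anything else and platform above 12 N).
It fails at once if a bystander is displaced by more than 20 mm (distance of any of mid_weight, small_weight, pen, tag, red_spool, green_spool from where it was at the start of the episode above 0.02 m).
It also fails if it takes over 70 s, if anything falls off the work surface, if the arm or the gripper's body presses on something with over 40 N, if the wrist force passes 120 N, or if a joint passes its speed limit or range.

## Robot

A 6-joint arm with a two-finger parallel gripper is mounted at the origin on a cart in front of the work surface, level with it; the furniture and walls round the work are solid. World frame = base frame: x ahead of the robot, y to its left, z up, the work surface at z = 0. Lengths are in m, angles in rad, forces in N, time in s.
With the tool pointing down it reaches from about 0.425 to 0.95 m from the base axis. Payload 3.5 kg.
Tool frame: the origin (TCP) lies on the centre line of the jaws, within the pads' length; the fingertips stand 17 mm ahead of it and the grasp point (between the pads) lies 2 mm behind it; z points along the fingers, y is the line along which they close (so a half turn about z gives the same grasp; the last joint's range is limited). The gripper opens to 85 mm and grips with 20 to 120 N. Pads are 22 mm wide; open, the fingers measure 114 mm over their backs; the gripper's body (76 mm by 85 mm) begins 54 mm behind the grasp point. The pads swing forward as they close: fully open they stand 13 mm farther back than shut.
Start: joints at [-1.401, 0.286, 1.577, -0, 1.279, -0.15], TCP at [0.212, -0.641, 0.248] pointing down, gripper open.
Joint ranges: [-2.77, 2.77], [-0.9, 2.22], [0.21, 2.48], [-1.53, 4.67], [0.24, 2.81], [-2.84, 2.84]. Speed limits (rad/s): [2.79, 2.79, 3.14, 3.14, 3.14, 3.14].

## Interface

Orientations are given as a unit quaternion [x, y, z, w].
In Python, from plant import ctrl gives the robot as it stands. The module is installed in compiled form; this text tells all that it offers.
- The arm moves only by the tool drive_tool, never from a script. Its argument "moves" is a list of rows, each a list of 3 entries, a list of its own where there are three numbers: the turn, a rotation vector about the tool's x, y, z in rad, then the shift along the tool's x, y, z in m, then the finger opening in m, from 0 to 0.0854. A call has 1 to 5 rows; each row shifts and turns the commanded pose from where the row before left it, along the tool's axes as they then stand; what a row does not reach is not made up. A row lasts 1/8 s, in which the tool goes at most 62.5 mm and 10.7 degrees, less where a joint would pass 70% of its speed; a pose out of reach is approached as far as the arm can. A call with a gripper value outside its range is refused whole. The fingers move at their own pace and stop on an object; "grip_force" is the grip in N (left out, the last holds). Time passes only in rows, so rows that do not move let the fingers close. It gives the time, the measured TCP pose, the force, the opening and the grip force at its end, in the units of the state.
- ctrl.get_state(): the state, without advancing time (a new reading comes with each control period).
- ctrl.read_camera(name): name is "scene" or "top" or "wrist"; returns a dict with "image" (384x512x3 uint8, red, green, blue), "fx", "fy", "cx", "cy" (pixels), "dist" ([k1, k2, p1, p2, k3] as OpenCV has them; the pictures are not rectified), "R" (3x3) and "t" (3): a world point X has camera coordinates R X + t. Camera axes: x right, y down, z forward; pixel columns grow to the right and rows downward; lengths in m; the calibration is good to about 2 mm. A picture is of the moment at which its call begins. There is no depth.
- ctrl.sign_off(): hands the job in; it is judged then, once.
The state is a dict: "time": time; "qpos": joint angles; "dq": joint speeds; "joint_efforts": joint torques, N m; "eef_pos": TCP position; "tcp_rot": TCP orientation; "contact_force": force on the tool from outside, world axes, zero at the start; "wrist_torque": the same for the moment, N m; "opening": opening from 0.0 (shut) to 1.0 (fully open); "finger_force": force on a finger pad.
Only numpy, scipy, OpenCV 4.12 (cv2) and the standard library are available. Lean on these libraries where they do the work, as an engineer would, in place of code of your own. Each camera call takes 0.05 s, during which the arm holds its last target. There are 200 camera calls.

## Working session

There is one attempt and no reset: what is moved stays moved. The work goes in short steps, Python scripts to look and compute and a tool call to move; the robot and the scene stay as the last step left them, time stands still between calls to the robot, and variables do not carry over. Pictures are saved under pics/ and viewed, at most 10 in all, crops included, and the job is handed in when it is done.

Besides the shell and the picture viewer there is one more tool, called after "Request:" in YAML: its name, and indented under it one key for each argument. drive_tool: Moves the arm, as the interface text tells. Its arguments: {"type":"object","properties":{"moves":{"type":"array","items":{"type":"array"}},"grip_force":{"type":"number"}},"required":["moves"]}

```bash
mkdir -p pics
cat > h.py <<'E'
import numpy as np, cv2
from plant import ctrl
from scipy.spatial.transform import Rotation as Ro
def cam(n):
    return ctrl.read_camera(n)
def K(c): return np.array([[c['fx'],0,c['cx']],[0,c['fy'],c['cy']],[0,0,1.]])
def ray(c,px):
    p=cv2.undistortPoints(np.array(px,float).reshape(-1,1,2),K(c),np.array(c['dist'],float)).reshape(-1,2)
    R=np.array(c['R']);t=np.array(c['t'])
    d=np.c_[p,np.ones(len(p))]@R
    return -R.T@t,d
def onz(c,px,z):
    o,d=ray(c,px); return o+d*((z-o[2])/d[:,2])[:,None]
def proj(c,P):
    R=np.array(c['R']);t=np.array(c['t'],float)
    return cv2.projectPoints(np.array(P,float).reshape(-1,1,3),cv2.Rodrigues(R)[0],t,K(c),np.array(c['dist'],float))[0].reshape(-1,2)
def save(n,img,s=1):
    cv2.imwrite('pics/'+n,cv2.resize(np.ascontiguousarray(img[:,:,::-1]),None,fx=s,fy=s,interpolation=cv2.INTER_CUBIC))
E
python3 - <<'E'
from h import *
a=cam('top');b=cam('scene')
save('top.png',a['image'],1.5);save('scene.png',b['image'],1.5)
for c in(a,b): print(-np.array(c['R']).T@c['t'],np.array(c['R']).round(2).tolist(),c['fx'],c['dist'])
print(ctrl.get_state())
E
```

```text
[0.36893621 0.02521666 1.36835213] [[-0.03, -1.0, 0.0], [-1.0, 0.03, -0.08], [0.08, -0.01, -1.0]] 428.4250509163823 [-0.0294874  0.         0.         0.         0.       ]
[-0.34044981 -0.85990176  0.65253724] [[0.74, -0.67, 0.02], [-0.27, -0.32, -0.91], [0.62, 0.66, -0.42]] 406.72292638729135 [-0.01765845  0.          0.          0.          0.        ]
{'time': 0.1, 'qpos': array([-1.40099868e+00,  2.87118212e-01,  1.57807766e+00,  2.10618443e-05,
        1.27859943e+00, -1.49980280e-01]), 'dq': array([ 0.0007659 , -0.00281919, -0.00294087, -0.00102787,  0.00042729,
        0.00070288]), 'joint_efforts': array([ 3.16024953e-04, -4.07298732e+01, -2.93698597e+01, -1.55341031e-04,
        3.40330284e-03, -5.69773434e-06]), 'eef_pos': array([ 0.21213695, -0.64019207,  0.24703255]), 'tcp_rot': array([ 9.87244853e-01,  1.59205486e-01, -8.31779969e-07, -1.10136941e-03]), 'contact_force': array([0.15247591, 1.08519022, 0.31853446]), 'wrist_torque': array([-0.00040636,  0.04286264, -0.04158353]), 'finger_force': 0.0, 'opening': 1.0010712525548882}
```

View pics/top.png

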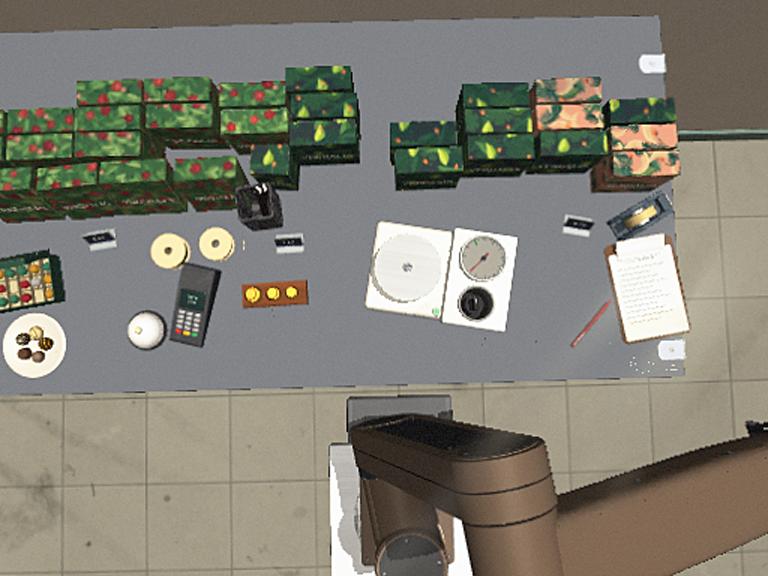

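View pics/scene.png

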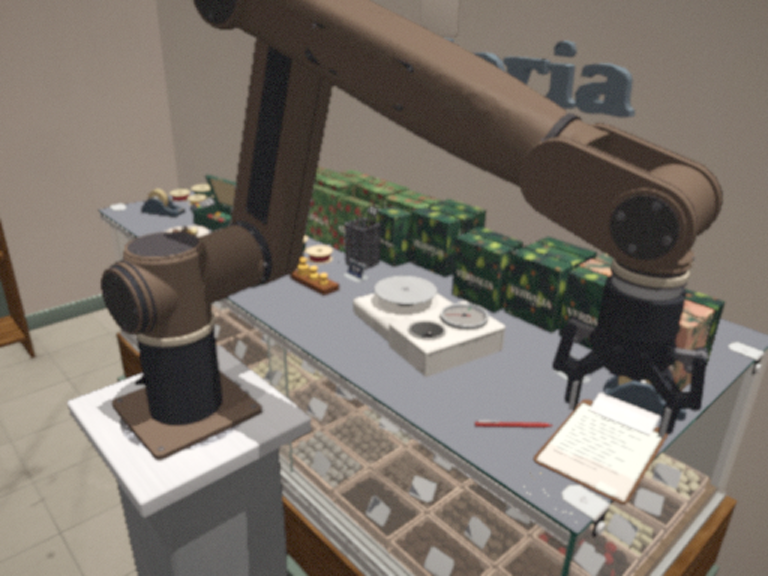

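The top view shows the weight block at (275,293) with the big weight at its left end (252,294). The platform centre is near (407,267), the dial at (484,258) and the well at (475,303), all in the 1.5x picture. Next I measure these positions.

Run:
```python
from h import *
c=cam('top');im=c['image'];hsv=cv2.cvtColor(im,cv2.COLOR_RGB2HSV)
def blobs(m,x0,x1,y0,y1,mn=15):
    z=np.zeros_like(m);z[y0:y1,x0:x1]=m[y0:y1,x0:x1]
    n,l,s,ce=cv2.connectedComponentsWithStats(z)
    return [(s[i,4],ce[i],l==i) for i in range(1,n) if s[i,4]>=mn]
# weights
m=cv2.inRange(hsv,(20,120,150),(40,255,255))
for a,ce,_ in blobs(m,155,215,180,210,8): print('brass',a,ce,onz(c,ce,0.056)[0])
# block
m=cv2.inRange(hsv,(0,80,40),(40,255,255))
for a,ce,l in blobs(m,150,215,175,215,100):
    r=cv2.minAreaRect(np.argwhere(l)[:,::-1].astype(np.float32)); bx=cv2.boxPoints(r)
    print('block',a,onz(c,r[0],0.018)[0],onz(c,bx,0.018).round(4).tolist())
# well
m=cv2.inRange(hsv,(0,0,0),(180,255,75))
for a,ce,l in blobs(m,295,340,180,225,60):
    cn=max(cv2.findContours(l.astype(np.uint8),0,1)[0],key=len); e=cv2.fitEllipse(cn)
    print('well',a,e,onz(c,e[0],0.065)[0])
w=im[130:230,235:360]
save('scale.png',w,6)
```

```text
brass 38 [193.86842105 194.31578947] [0.46619755 0.22417052 0.056     ]
brass 57 [167.98245614 196.03508772] [0.46311822 0.303791   0.056     ]
brass 42 [181.45238095 195.26190476] [0.46434727 0.26235669 0.056     ]
block 692 [0.46596458 0.26548342 0.018     ] [[0.4885, 0.3359, 0.018], [0.4938, 0.1979, 0.018], [0.4435, 0.1954, 0.018], [0.4382, 0.3329, 0.018]]
well 331 ((317.1292724609375, 201.94036865234375), (19.91325569152832, 20.167707443237305), 123.10023498535156) [ 0.43173875 -0.15219013  0.065     ]
```

View pics/scale.png

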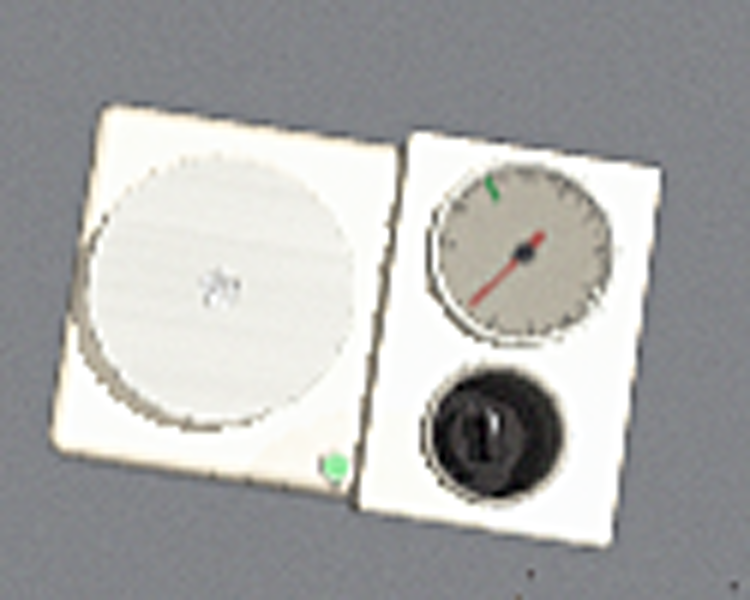

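Request:
drive_tool:
  moves:
    - [[0,0,0],[0.04,-0.038,0],0.085]
    - [[0,0,0],[0.04,-0.038,0],0.085]
    - [[0,0,0],[0.04,-0.038,0],0.085]
    - [[0,0,0],[0.04,-0.038,0],0.085]
    - [[0,0,0],[0.04,-0.038,0],0.085]

```text
time: 0.78
eef_pos: [0.3428, -0.3957, 0.248]
tcp_rot: [0.987, 0.159, 0.0, -0.0]
contact_force: [0.4, -1.1, 0.2]
opening: 0.994
finger_force: 0.0
```

Request:
drive_tool:
  moves:
    - [[0,0,0],[0.04,-0.038,0],0.085]
    - [[0,0,0],[0.04,-0.038,0],0.085]
    - [[0,0,0],[0.04,-0.038,0],0.085]
    - [[0,0,0],[0.035,-0.033,0],0.085]
    - [[0,0,0],[0,0,0],0.085]

```text
time: 1.4
eef_pos: [0.444, -0.2066, 0.2481]
tcp_rot: [0.987, 0.162, -0.0, -0.0]
contact_force: [-0.3, -0.1, 1.0]
opening: 0.997
finger_force: 0.0
```

Run:
```python
from h import *
s=ctrl.get_state();print(s['time'],s['eef_pos'],s['tcp_rot'],s['contact_force'])
c=cam('wrist');save('w1.png',c['image'],1.5);print(-np.array(c['R']).T@c['t'],np.array(c['R']).round(2).tolist())
np.savez('w1.npz',**{k:np.array(v) for k,v in c.items()})
```

```text
1.4 [ 0.44402393 -0.20657131  0.24805446] [ 9.86840043e-01  1.61699123e-01 -5.70190412e-05 -3.45686835e-04] [-0.30304944 -0.07282085  0.97624002]
[ 0.51050702 -0.18341411  0.37307514] [[0.32, -0.95, -0.0], [-0.91, -0.31, 0.27], [-0.26, -0.09, -0.96]]
```

View pics/w1.png

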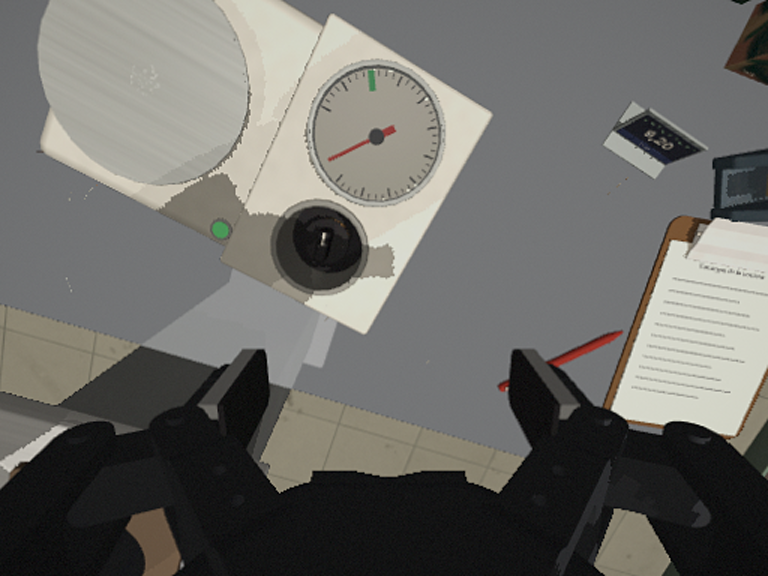

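The wrist view shows the well at about (322,245), the dial pivot at (376,137), the needle tip at (329,159) and the green mark at (372,80). Next I measure the well and the platform and enlarge the knob.

Run:
```python
from h import *
z=np.load('w1.npz');c={k:z[k] for k in z.files};im=c['image']
hsv=cv2.cvtColor(im,cv2.COLOR_RGB2HSV)
g=im.max(2)
# well: sleeve vs light console
print(g[163,170:260].tolist())
cr=im[125:205,175:255].astype(float); cr=np.clip((cr/255)**0.45*255,0,255).astype(np.uint8)
save('knob.png',cr,7)
# dial center, marks
print('dial',onz(c,[376/1.5,137/1.5],.071))
m=cv2.inRange(hsv,(40,80,60),(85,255,255));m[:,:220]=0;m[100:]=0;m[:,300:]=0
ys,xs=np.nonzero(m);print('green',len(xs),onz(c,[xs.mean(),ys.mean()],.071))
m=cv2.inRange(hsv,(0,120,60),(10,255,255))|cv2.inRange(hsv,(170,120,60),(180,255,255));m[:,:200]=0;m[150:]=0;m[:,300:]=0
P=onz(c,np.argwhere(m)[:,::-1],.071);i=P[:,1].argmax();
print('red',len(P),P.mean(0));d=onz(c,[376/1.5,137/1.5],.071)[0]
r=np.linalg.norm(P-d,axis=1);print('tip',P[r.argmax()],r.max())
# platform: grayscale edge ellipse
a=g.copy()
for r0 in (40,60,80,100): print(r0,im[r0,20:180:4].mean(1).astype(int).tolist())
```

```text
[132, 133, 133, 131, 132, 133, 130, 132, 130, 134, 100, 81, 84, 82, 52, 49, 48, 48, 48, 48, 48, 46, 46, 49, 50, 50, 30, 19, 24, 19, 20, 18, 19, 21, 23, 28, 24, 27, 29, 30, 19, 25, 35, 34, 107, 87, 57, 39, 21, 11, 16, 26, 27, 27, 26, 30, 29, 34, 26, 30, 27, 32, 17, 27, 26, 24, 26, 28, 28, 27, 22, 70, 110, 122, 106, 128, 215, 224, 222, 220, 220, 220, 222, 222, 224, 192, 181, 157, 145, 213]
dial [[ 0.52699718 -0.16891995  0.071     ]]
green 47 [[ 0.5602334  -0.15463647  0.071     ]]
red 84 [ 0.52148654 -0.16220315  0.071     ]
tip [ 0.50228357 -0.14158473  0.071     ] 0.03685073638272305
40 [109, 108, 157, 160, 162, 162, 167, 162, 162, 161, 157, 160, 163, 163, 164, 161, 160, 162, 163, 166, 166, 166, 165, 167, 167, 168, 165, 165, 171, 176, 174, 172, 174, 178, 174, 174, 202, 201, 200, 209]
60 [110, 110, 108, 164, 161, 165, 166, 165, 163, 165, 166, 162, 161, 163, 164, 167, 167, 165, 167, 162, 175, 165, 166, 166, 167, 166, 169, 169, 171, 172, 173, 173, 175, 176, 173, 172, 179, 198, 197, 208]
80 [111, 111, 111, 175, 201, 162, 164, 160, 163, 165, 165, 168, 166, 165, 168, 169, 167, 167, 169, 169, 167, 165, 165, 168, 172, 169, 171, 170, 169, 171, 170, 173, 170, 173, 172, 176, 118, 195, 193, 207]
100 [112, 96, 117, 185, 199, 201, 202, 201, 202, 165, 166, 168, 167, 167, 166, 166, 165, 164, 167, 167, 171, 170, 167, 170, 174, 171, 170, 173, 172, 173, 170, 158, 162, 168, 198, 195, 196, 195, 193, 195]
```

View pics/knob.png

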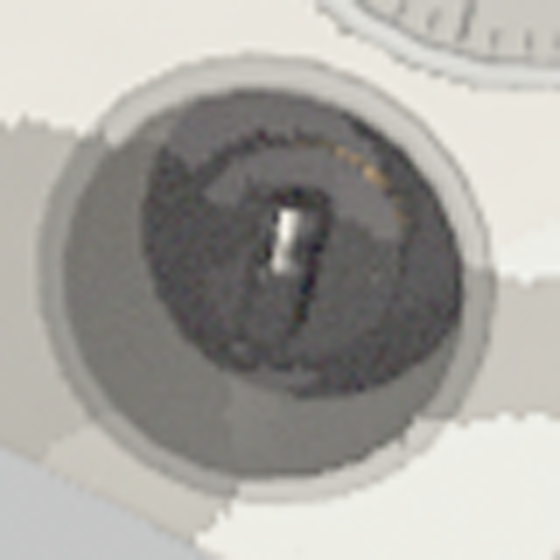

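The crop shows the well rim centred near crop pixel (266,279), and the grip bar's top running from about (300,195) to (270,350).

Run:
```python
from h import *
z=np.load('w1.npz');c={k:z[k] for k in z.files}
f=lambda x,y:[x/7+175,y/7+125]
print('rim',onz(c,[f(266,279),f(40,277),f(492,277),f(266,55),f(266,500)],.065))
b=onz(c,[f(300,195),f(270,350),f(285,272)],.054);print('bar',b,np.arctan2(*(b[0]-b[1])[[1,0]]),np.linalg.norm(b[0]-b[1]))
# scale yaw from console edges: right edge (492,116)-(365,333), z=.062
e=onz(c,np.array([[492,116],[365,333],[332,15],[221,258]])/1.5,.062);print('edge',e,np.arctan2(*(e[0]-e[1])[[1,0]]),np.arctan2(*(e[2]-e[3])[[1,0]]))
# platform circle from visible edge points
p=onz(c,np.array([[38,75],[46,116],[75,150],[120,177],[160,185],[205,172],[238,140],[249,95],[240,45],[215,5]])/1.5,.078)
A=np.c_[2*p[:,:2],np.ones(len(p))];s=np.linalg.lstsq(A,(p[:,:2]**2).sum(1),rcond=None)[0]
print('plat',s[:2],np.sqrt(s[2]+s[0]**2+s[1]**2))
t=cam('top');print('top plat',onz(t,[220/6+235,288/6+130],.078),'well',onz(t,[497/6+235,433/6+130],.065),'dial',onz(t,[525/6+235,253/6+130],.071))
```

```text
rim [[ 0.43774589 -0.15237453  0.065     ]
 [ 0.42621593 -0.11713934  0.065     ]
 [ 0.44992375 -0.18747044  0.065     ]
 [ 0.47253196 -0.14243832  0.065     ]
 [ 0.40110232 -0.16285686  0.065     ]]
bar [[ 0.45076109 -0.15274124  0.054     ]
 [ 0.42344535 -0.15532673  0.054     ]
 [ 0.43734145 -0.15399438  0.054     ]] 0.09437085809498873 0.027437829220043723
edge [[ 0.56702317 -0.24216042  0.062     ]
 [ 0.38014754 -0.20723747  0.062     ]
 [ 0.59073343 -0.11694101  0.062     ]
 [ 0.40438138 -0.08175064  0.062     ]] -0.18474702774780088 -0.18664026765687472
plat [ 0.51153341 -0.0127634 ] 0.06868109309196463
top plat [[ 0.50752568 -0.0154519   0.078     ]] well [[ 0.43098804 -0.15431172  0.065     ]] dial [[ 0.52187889 -0.17136343  0.071     ]]
```

Request:
drive_tool:
  moves:
    - [[0,0,-0.18],[0,0,0],0.085]
    - [[0,0,-0.18],[0,0,0],0.085]
    - [[0,0,-0.18],[0,0,0],0.085]
    - [[0,0,-0.18],[0,0,0],0.085]
    - [[0,0,-0.18],[0,0,0],0.085]

```text
time: 2.12
eef_pos: [0.4426, -0.2108, 0.2481]
tcp_rot: [0.819, 0.574, -0.0, -0.0]
contact_force: [-0.8, 0.6, 0.1]
opening: 0.996
finger_force: 0.0
```

Request:
drive_tool:
  moves:
    - [[0,0,-0.18],[0,0,0],0.085]
    - [[0,0,-0.18],[0,0,0],0.085]
    - [[0,0,-0.025],[0.04,0.004,0],0.085]
    - [[0,0,0],[0.0575,0.005,0],0.085]
    - [[0,0,0],[0.0575,0.005,0],0.085]

```text
time: 2.75
eef_pos: [0.4528, -0.0543, 0.2483]
tcp_rot: [0.696, 0.718, -0.0, 0.0]
contact_force: [0.1, 0.4, -0.1]
opening: 0.997
finger_force: 0.0
```

Request:
drive_tool:
  moves:
    - [[0,0,0],[0.0575,0.005,0],0.085]
    - [[0,0,0],[0.0575,0.005,0],0.085]
    - [[0,0,0],[0.0575,0.005,0],0.085]
    - [[0,0,0],[0.0575,0.005,0],0.085]
    - [[0,0,0],[0.0575,0.005,0],0.085]

```text
time: 3.38
eef_pos: [0.4689, 0.2346, 0.2484]
tcp_rot: [0.696, 0.718, 0.0, 0.0]
contact_force: [1.1, -0.4, -0.5]
opening: 0.995
finger_force: 0.0
```

Request:
drive_tool:
  moves:
    - [[0,0,0],[0.02,0.002,0.04],0.085]
    - [[0,0,0],[0,0,0.03],0.085]
    - [[0,0,0],[0,0,0],0.085]

```text
time: 3.75
eef_pos: [0.4682, 0.2527, 0.1752]
tcp_rot: [0.696, 0.718, -0.003, -0.002]
contact_force: [0.2, -0.2, 1.0]
opening: 0.997
finger_force: 0.0
```

Run:
```python
from h import *
s=ctrl.get_state();print(s['time'],s['eef_pos'],s['tcp_rot'],s['contact_force'],s['qpos'])
c=cam('wrist');save('w2.png',c['image'],1.5);print(-np.array(c['R']).T@c['t'])
np.savez('w2.npz',**{k:np.array(v) for k,v in c.items()})
im=c['image'];hsv=cv2.cvtColor(im,cv2.COLOR_RGB2HSV)
m=cv2.inRange(hsv,(18,110,90),(40,255,255))
n,l,st,ce=cv2.connectedComponentsWithStats(m)
for i in range(1,n):
    if st[i,4]>80: print(st[i],ce[i]*1.5,onz(c,ce[i],.056)[0])
```

```text
3.75 [0.46824674 0.25269518 0.17515531] [ 0.69552005  0.71849817 -0.00314287 -0.00153809] [ 0.16974201 -0.24798597  1.0361276 ] [ 3.04215249e-01  4.89794616e-02  1.98718374e+00 -3.30052687e-04
  1.11242134e+00  2.71864721e-01]
[0.46733723 0.32356101 0.30003358]
[246 111  31  32 785] [391.28025478 189.95541401] [0.46816309 0.3100396  0.056     ]
[250 154  24  29 545] [391.96513761 252.32752294] [0.46986612 0.27294308 0.056     ]
[252 191  20  26 431] [392.27610209 305.387471  ] [0.47126313 0.2387385  0.056     ]
```

View pics/w2.png

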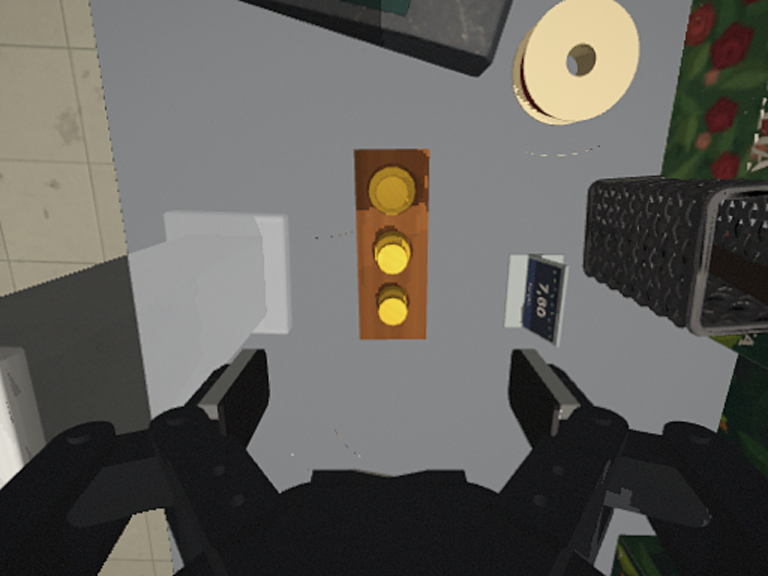

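The big weight is the top one, at (391,188), and the other two lie below it. The rays put it at about (0.468, 0.309).

Request:
drive_tool:
  moves:
    - [[0,0,0],[0.05,0.002,0],0.045]
    - [[0,0,0],[0.007,0,0.025],0.045]
    - [[0,0,0],[0,0,0.04],0.045]
    - [[0,0,0],[0,0,0],0.045]

```text
time: 4.3
eef_pos: [0.4688, 0.31, 0.112]
tcp_rot: [0.695, 0.719, -0.002, -0.001]
contact_force: [-0.6, -0.0, 0.3]
opening: 0.528
finger_force: 0.0
```

Run:
```python
from h import *
z=np.load('w2.npz');c={k:z[k] for k in z.files}
b=onz(c,np.array([[355,150],[429,150],[426,339],[360,339]])/1.5,.018);print(b,b.mean(0))
s=ctrl.get_state();print(s['time'],s['eef_pos'],s['tcp_rot'],s['contact_force'])
c=cam('wrist');save('w3.png',c['image'],1.2)
im=c['image'];hsv=cv2.cvtColor(im,cv2.COLOR_RGB2HSV)
m=cv2.inRange(hsv,(18,110,60),(40,255,255))
n,l,st,ce=cv2.connectedComponentsWithStats(m)
for i in range(1,n):
    if st[i,4]>80: print(st[i],ce[i],onz(c,ce[i],.056)[0])
print(proj(c,[[.468,.3095,.056],[.468,.3095,.018]]), onz(c,[[0,0],[511,383]],.056))
```

```text
[[0.44353409 0.33277739 0.018     ]
 [0.49219441 0.33434362 0.018     ]
 [0.49807928 0.19978283 0.018     ]
 [0.44860636 0.19804382 0.018     ]] [0.47060353 0.26623692 0.018     ]
4.3 [0.46881841 0.31000447 0.11195265] [ 0.69546787  0.71855355 -0.00213294 -0.00083122] [-0.61065984 -0.03152587  0.27346412]
[147   0  13  12 122] [152.86065574   4.70491803] [0.40388733 0.43737585 0.056     ]
[ 239  181   38   48 1410] [257.50425532 203.84539007] [0.46812624 0.31776402 0.056     ]
[ 244  230   29   77 1726] [258.32502897 265.8174971 ] [0.47029417 0.2684037  0.056     ]
[[256.96374604 214.79953685]
 [257.40634966 198.27684987]] [[0.31685299 0.43629168 0.056     ]
 [0.6896864  0.16349885 0.056     ]]
```

View pics/w3.png

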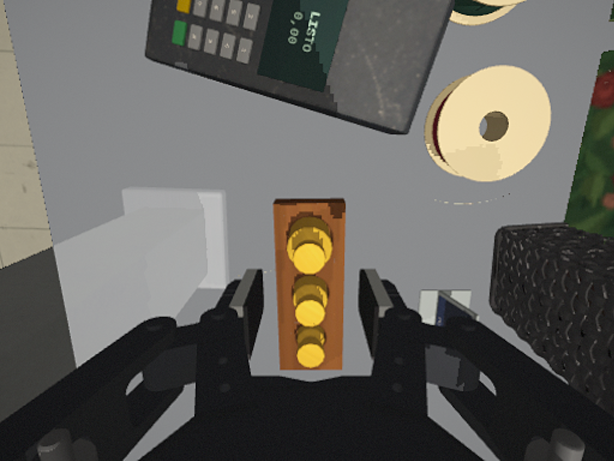

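The head at (309,257) lies where (0.468, 0.3095) projects, and the TCP is centred over it. I descend and grip the head.

Request:
drive_tool:
  moves:
    - [[0,0,0],[0,0,0.03],0.045]
    - [[0,0,0],[0,0,0.025],0.045]
    - [[0,0,0],[0,0,0],0.0]
    - [[0,0,0],[0,0,0],0.0]
    - [[0,0,0],[0,0,0],0.0]
  grip_force: 30

```text
time: 4.97
eef_pos: [0.471, 0.3118, 0.0604]
tcp_rot: [0.695, 0.719, 0.002, 0.001]
contact_force: [-0.7, -0.0, 2.1]
opening: 0.21
finger_force: 29.5
```

Request:
drive_tool:
  moves:
    - [[0,0,0],[0,0,0],0.0]
    - [[0,0,0],[0,0,0],0.0]
    - [[0,0,0],[0,0,-0.01],0.0]
    - [[0,0,0],[0,0,-0.015],0.0]
    - [[0,0,0],[0,0,0],0.0]

```text
time: 5.6
eef_pos: [0.4706, 0.3118, 0.0851]
tcp_rot: [0.695, 0.719, 0.002, 0.001]
contact_force: [-0.6, 0.3, -1.5]
opening: 0.207
finger_force: 29.6
```

Request:
drive_tool:
  moves:
    - [[0,0,0],[0,0,-0.04],0.0]
    - [[0,0,0],[0,0,-0.04],0.0]
    - [[0,0,0],[-0.02,0.002,-0.02],0.0]
    - [[0,0,0],[-0.04,0.004,0],0.0]
    - [[0,0,0],[-0.04,0.004,0],0.0]

```text
time: 6.22
eef_pos: [0.4828, 0.2109, 0.1834]
tcp_rot: [0.695, 0.719, 0.0, 0.0]
contact_force: [0.9, -1.2, -2.2]
opening: 0.213
finger_force: 29.7
```

Request:
drive_tool:
  moves:
    - [[0,0,0],[-0.045,0.004,0],0.0]
    - [[0,0,0],[-0.045,0.004,0],0.0]
    - [[0,0,0],[-0.045,0.004,0],0.0]
    - [[0,0,0],[-0.045,0.004,0],0.0]
    - [[0,0,0],[-0.035,0.003,0],0.0]

```text
time: 6.85
eef_pos: [0.509, -0.0041, 0.183]
tcp_rot: [0.695, 0.719, -0.0, -0.0]
contact_force: [0.8, -0.2, -2.2]
opening: 0.209
finger_force: 29.7
```

Request:
drive_tool:
  moves:
    - [[0,0,0],[-0.01,0.002,0],0.0]
    - [[0,0,0],[0,0,0.02],0.0]
    - [[0,0,0],[0,0,0],0.0]
    - [[0,0,0],[0,0,0],0.0]

```text
time: 7.35
eef_pos: [0.5116, -0.0118, 0.1635]
tcp_rot: [0.695, 0.719, 0.0, -0.0]
contact_force: [-0.6, 0.6, -0.1]
opening: 0.204
finger_force: 29.7
```

Run:
```python
from h import *
s=ctrl.get_state();print(s['time'],s['eef_pos'],s['tcp_rot'],s['contact_force'],s['opening'],s['finger_force'])
c=cam('wrist');save('w4.png',c['image'],1.2)
```

```text
7.35 [ 0.51164841 -0.01176444  0.16353422] [ 6.94656955e-01  7.19341158e-01  6.90447017e-05 -9.44951679e-05] [-0.61330308  0.57893504 -0.13558517] 0.20437985293315392 29.696504951498355
```

View pics/w4.png

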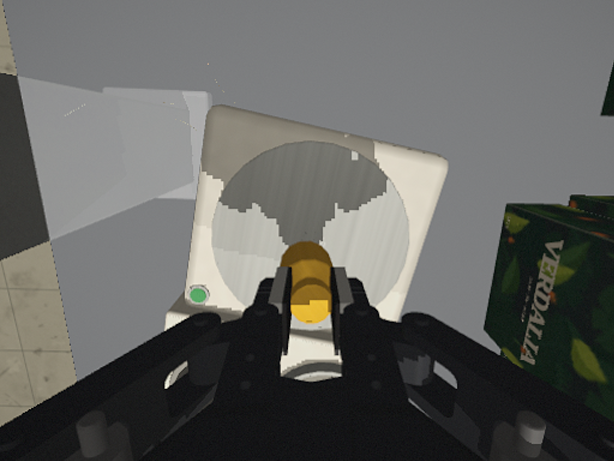

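The weight hangs upright between the pads, at (308,285), above the platform. I lower it gently.

Request:
drive_tool:
  moves:
    - [[0,0,0],[0,0,0.018],0.0]
    - [[0,0,0],[0,0,0.01],0.0]
    - [[0,0,0],[0,0,0.004],0.0]
    - [[0,0,0],[0,0,0.002],0.0]
    - [[0,0,0],[0,0,0],0.0]

```text
time: 8.02
eef_pos: [0.5118, -0.0125, 0.1295]
tcp_rot: [0.695, 0.719, 0.0, 0.0]
contact_force: [0.2, 0.3, -0.5]
opening: 0.212
finger_force: 29.7
```

Request:
drive_tool:
  moves:
    - [[0,0,0],[0,0,0.002],0.0]
    - [[0,0,0],[0,0,0.002],0.0]
    - [[0,0,0],[0,0,0],0.0]
    - [[0,0,0],[0,0,0],0.0]

```text
time: 8.52
eef_pos: [0.5119, -0.0125, 0.1257]
tcp_rot: [0.695, 0.719, 0.0, 0.0]
contact_force: [-1.3, 0.6, 0.4]
opening: 0.208
finger_force: 29.9
```

Request:
drive_tool:
  moves:
    - [[0,0,0],[0,0,0.001],0.0]
    - [[0,0,0],[0,0,0],0.022]
    - [[0,0,0],[0,0,0],0.026]
    - [[0,0,0],[0,0,0],0.034]
    - [[0,0,0],[0,0,0],0.045]

```text
time: 9.15
eef_pos: [0.5117, -0.0124, 0.1243]
tcp_rot: [0.695, 0.719, 0.0, 0.0]
contact_force: [0.7, 0.0, 0.4]
opening: 0.527
finger_force: 0.0
```

Request:
drive_tool:
  moves:
    - [[0,0,0],[0,0,-0.01],0.045]
    - [[0,0,0],[0,0,-0.03],0.045]
    - [[0,0,0],[0,0,-0.04],0.045]
    - [[0,0,0],[0,0,-0.04],0.045]
    - [[0,0,0],[0,0,0],0.045]

```text
time: 9.78
eef_pos: [0.5139, -0.0129, 0.2496]
tcp_rot: [0.695, 0.719, 0.003, 0.004]
contact_force: [0.8, -0.6, -0.1]
opening: 0.527
finger_force: 0.0
```

Run:
```python
from h import *
s=ctrl.get_state();print(s['time'],s['eef_pos'],s['tcp_rot'],s['contact_force'],s['qpos'])
c=cam('wrist');d=cam('scene')
np.savez('w5.npz',**{k:np.array(v) for k,v in c.items()})
A=cv2.resize(c['image'],None,fx=1,fy=1);save('w5.png',np.hstack([A[:, 100:412],d['image'][150:280,220:350].repeat(2,0).repeat(2,1)[:384] if 0 else cv2.resize(d['image'][170:270,220:350],(499,384))]),.95)
```

```text
9.775 [ 0.51394631 -0.01285763  0.24964304] [0.69492835 0.71906253 0.00253632 0.00415171] [ 0.8149404  -0.63858786 -0.1235267 ] [-2.22569009e-01 -7.90516360e-02  1.97048288e+00  2.71667362e-05
  1.24043113e+00 -2.56710633e-01]
```

View pics/w5.png

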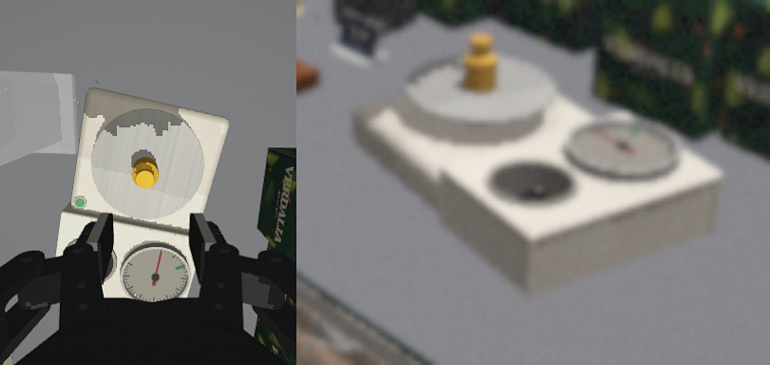

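The weight stands free and upright on the platform, at (147,172). The needle, with its tip near (161,252), has turned clockwise towards the mark at (181,267). Next I turn the hand and go above the well.

Request:
drive_tool:
  moves:
    - [[0,0,0.18],[0,0,0],0.022]
    - [[0,0,0.18],[0,0,0],0.022]
    - [[0,0,0.18],[0,0,0],0.022]
    - [[0,0,0.18],[0,0,0],0.022]
    - [[0,0,0.18],[0,0,0],0.022]

```text
time: 10.5
eef_pos: [0.5106, -0.0122, 0.2421]
tcp_rot: [0.94, 0.342, -0.002, -0.001]
contact_force: [-0.2, -0.2, -0.2]
opening: 0.259
finger_force: 0.0
```

Request:
drive_tool:
  moves:
    - [[0,0,0.18],[0,0,0],0.022]
    - [[0,0,0.18],[0,0,0],0.022]
    - [[0,0,0.18],[0,0,0],0.022]
    - [[0,0,0.07],[0,0,0],0.022]
    - [[0,0,0],[-0.03,0.044,0],0.022]

```text
time: 11.12
eef_pos: [0.4855, -0.0577, 0.2424]
tcp_rot: [0.999, 0.05, -0.002, -0.001]
contact_force: [0.2, -1.4, 0.5]
opening: 0.259
finger_force: 0.0
```

Request:
drive_tool:
  moves:
    - [[0,0,0],[-0.03,0.044,0],0.022]
    - [[0,0,0],[-0.03,0.044,0],0.022]
    - [[0,0,0],[0,0,0],0.022]
    - [[0,0,0],[0,0,0],0.022]

```text
time: 11.62
eef_pos: [0.434, -0.1519, 0.243]
tcp_rot: [0.999, 0.047, -0.001, -0.001]
contact_force: [0.4, -0.4, 0.3]
opening: 0.257
finger_force: 0.0
```

```bash
cat >> h.py <<'E'
def dial(c,verbose=True):
    """angles of needle and mark about the dial centre, from colour pixels cast on z=.071"""
    hsv=cv2.cvtColor(c['image'],cv2.COLOR_RGB2HSV)
    red=cv2.inRange(hsv,(0,110,50),(10,255,255))|cv2.inRange(hsv,(168,110,50),(180,255,255))
    grn=cv2.inRange(hsv,(40,80,40),(88,255,255))
    D=np.array([.527,-.169])
    def pts(m):
        P=onz(c,np.argwhere(m>0)[:,::-1],.071)[:,:2]; return P[np.linalg.norm(P-D,axis=1)<.045]
    R,G=pts(red),pts(grn)
    # needle line: principal axis through red pixels, outward = far end
    u=np.linalg.svd(R-R.mean(0))[2][0]; t=(R-R.mean(0))@u
    if t.max()<-t.min(): u=-u;t=-t
    if abs((R.mean(0)-D)@u)>1e-4 and (R.mean(0)-D)@u<0: u=-u;t=-t
    tip=R[t>t.max()-.004].mean(0); C=R.mean(0)+u*(t.max()-.038)  # dial centre on the needle line
    an=np.arctan2(u[1],u[0]); g=G.mean(0)-C; ag=np.arctan2(g[1],g[0])
    e=(ag-an+np.pi)%(2*np.pi)-np.pi
    if verbose: print(len(R),len(G),'C',C.round(4),'tip',tip.round(4),'an',an.round(3),'ag',ag.round(3),'|g|',np.linalg.norm(g).round(4),'mark-needle',e.round(4),'mm',(38*e).round(2))
    return e
E
python3 - <<'E'
from h import *
for f in('w1.npz','w5.npz'):
    z=np.load(f);dial({k:z[k] for k in z.files})
s=ctrl.get_state();print(s['time'],s['eef_pos'],Ro.from_quat(s['tcp_rot']).as_matrix()[:,0],s['contact_force'],s['wrist_torque'],s['qpos'])
c=cam('wrist');dial(c)
np.savez('w6.npz',**{k:np.array(v) for k,v in c.items()})
f=proj(c,[[.437,-.153,.054]])[0];print(f)
x,y=f.astype(int);im=c['image'];H,W=im.shape[:2]
cr=im[max(0,y-60):y+60,x-60:x+60];print(cr.shape)
cr=np.clip((cr/255.)**0.45*255,0,255).astype(np.uint8)
dl=im[max(0,y-180):,:]
save('k6.png',np.hstack([cv2.resize(cr,(400,int(400*cr.shape[0]/120))),cv2.resize(im,(400,int(400*cr.shape[0]/120)))]))
E
```

```text
86 47 C [ 0.5282 -0.1694] tip [ 0.5038 -0.1428] an 2.317 ag 0.432 |g| 0.0353 mark-needle -1.8852 mm -71.64
52 21 C [ 0.5274 -0.1682] tip [ 0.5329 -0.1324] an 1.418 ag 0.465 |g| 0.0366 mark-needle -0.9531 mm -36.22
11.625 [ 0.43400748 -0.15193011  0.24303422] [ 0.99558604  0.09383789 -0.00170203] [ 0.38023849 -0.42227185  0.33569989] [0.02343847 0.02215406 0.00160102] [-5.58243536e-01 -1.99860366e-01  2.08973451e+00  5.77251054e-04
  1.25427913e+00  9.18397816e-01]
105 49 C [ 0.5273 -0.169 ] tip [ 0.5331 -0.1335] an 1.414 ag 0.426 |g| 0.0363 mark-needle -0.9889 mm -37.58
[260.87331658 170.57331816]
(120, 120, 3)
```

View pics/k6.png

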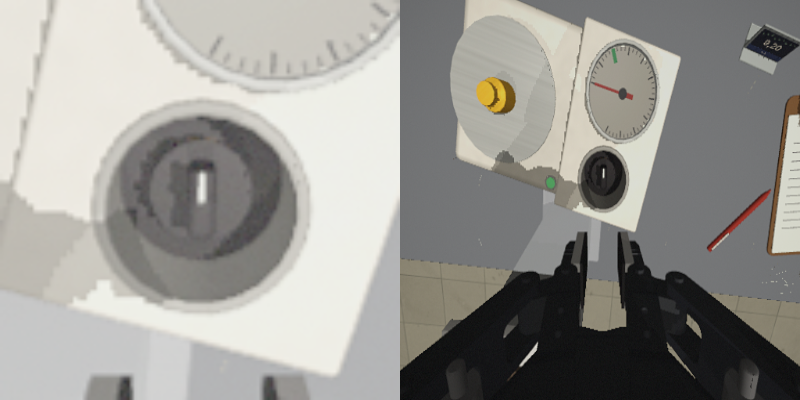

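The bar appears upright in the crop at (202,197), aligned with the tool axis. It lies within about 1 mm of where (0.437, -0.153) projects. The mark lags the needle by 0.99 rad, so the knob needs about +1.98 rad, in two strokes.

Request:
drive_tool:
  moves:
    - [[0,0,0],[0.0036,0.0013,0.05],0.022]
    - [[0,0,0],[0,0,0.06],0.022]
    - [[0,0,0],[0,0,0.04],0.022]
    - [[0,0,0],[0,0,0],0.022]
    - [[0,0,0],[0,0,0],0.022]

```text
time: 12.3
eef_pos: [0.4396, -0.1532, 0.0958]
tcp_rot: [0.999, 0.048, 0.001, 0.001]
contact_force: [-0.6, -0.3, 0.8]
opening: 0.257
finger_force: 0.0
```

```bash
cat >> h.py <<'E'
def force(n=8):
    F=[]
    for _ in range(n):
        c=ctrl.read_camera('wrist'); s=ctrl.get_state(); F.append(np.r_[s['contact_force'],s['wrist_torque']])
    F=np.array(F);print('t',round(s['time'],2),'pos',s['eef_pos'].round(4),'yaw',np.arctan2(*Ro.from_quat(s['tcp_rot']).as_matrix()[[1,0],0]).round(4),'F',F.mean(0).round(3),'sd',F.std(0)[:3].round(2),'open',round(s['opening']*.0854,4),'q6',s['qpos'][5].round(3))
    return c
E
python3 - <<'E'
from h import *
z=np.load('w6.npz');c={k:z[k] for k in z.files}
print(onz(c,[260.3,171.8],.065),onz(c,[260.6,169.1],.054))
force()
E
```

```text
[[ 0.43786629 -0.15219206  0.065     ]] [[ 0.43873303 -0.15250937  0.054     ]]
t 12.7 pos [ 0.4386 -0.1536  0.0951] yaw 0.0947 F [ 0.23  -0.063  0.275  0.01  -0.003  0.008] sd [0.45 0.3  0.49] open 0.0222 q6 0.92
```

Request:
drive_tool:
  moves:
    - [[0,0,0],[-0.0004,-0.001,0.02],0.022]
    - [[0,0,0],[0,0,0.01],0.022]
    - [[0,0,0],[0,0,0.008],0.022]
    - [[0,0,0],[0,0,0.004],0.022]
    - [[0,0,0],[0,0,0],0.022]

```text
time: 13.32
eef_pos: [0.4377, -0.1523, 0.0522]
tcp_rot: [0.999, 0.047, -0.0, -0.0]
contact_force: [0.0, 0.2, 0.7]
opening: 0.26
finger_force: 0.0
```

Request:
drive_tool:
  moves:
    - [[0,0,0],[0,0,0],0.0]
    - [[0,0,0],[0,0,0],0.0]
    - [[0,0,0],[0,0,0],0.0]
    - [[0,0,0],[0,0,0],0.0]
  grip_force: 40

```text
time: 13.82
eef_pos: [0.4381, -0.1526, 0.0528]
tcp_rot: [0.999, 0.047, 0.0, 0.0]
contact_force: [-0.8, -0.5, 1.0]
opening: 0.105
finger_force: 42.5
```

```bash
python3 -c "
from h import *
force()"
```

```text
t 14.22 pos [ 0.4381 -0.1526  0.0526] yaw 0.0948 F [ 0.508 -0.482  2.409 -0.081 -0.029 -0.013] sd [0.49 0.47 0.35] open 0.0091 q6 0.922
```

Request:
drive_tool:
  moves:
    - [[0,0,0],[0,0,0.001],0.0]
    - [[0,0,0],[0,0,0],0.0]

```text
time: 14.48
eef_pos: [0.4381, -0.1526, 0.0515]
tcp_rot: [0.999, 0.047, 0.0, 0.0]
contact_force: [1.5, -1.5, 2.4]
opening: 0.107
finger_force: 42.6
```

Request:
drive_tool:
  moves:
    - [[0,0,0],[0,0,0.0007],0.0]
    - [[0,0,0],[0,0,0],0.0]

```text
time: 14.72
eef_pos: [0.4381, -0.1526, 0.0508]
tcp_rot: [0.999, 0.047, 0.0, 0.0]
contact_force: [1.5, -1.4, 3.0]
opening: 0.111
finger_force: 42.7
```

```bash
python3 -c "
from h import *
force(4)"
```

```text
t 14.93 pos [ 0.438  -0.1525  0.0508] yaw 0.0948 F [ 1.251 -1.651  3.081 -0.249 -0.229  0.013] sd [0.25 0.69 0.75] open 0.009 q6 0.922
```

Request:
drive_tool:
  moves:
    - [[0,0,0],[0,0,0.0007],0.0]
    - [[0,0,0],[0,0,0],0.0]

```text
time: 15.18
eef_pos: [0.438, -0.1525, 0.0501]
tcp_rot: [0.999, 0.047, 0.0, 0.0]
contact_force: [2.6, -1.8, 3.4]
opening: 0.105
finger_force: 42.7
```

Request:
drive_tool:
  moves:
    - [[0,0,0],[0,0,0.0007],0.0]
    - [[0,0,0],[0,0,0],0.0]

```text
time: 15.42
eef_pos: [0.438, -0.1525, 0.0494]
tcp_rot: [0.999, 0.047, 0.0, 0.0]
contact_force: [2.1, -2.8, 3.9]
opening: 0.105
finger_force: 42.8
```

Request:
drive_tool:
  moves:
    - [[0,0,0],[0,0,0.0007],0.0]
    - [[0,0,0],[0,0,0],0.0]

```text
time: 15.68
eef_pos: [0.438, -0.1525, 0.0487]
tcp_rot: [0.999, 0.047, 0.0, 0.0]
contact_force: [2.4, -2.4, 3.0]
opening: 0.106
finger_force: 42.8
```

Request:
drive_tool:
  moves:
    - [[0,0,0],[0,0,0.0007],0.0]
    - [[0,0,0],[0,0,0],0.0]

```text
time: 15.92
eef_pos: [0.438, -0.1525, 0.048]
tcp_rot: [0.999, 0.047, 0.0, 0.0]
contact_force: [2.7, -2.0, 3.7]
opening: 0.105
finger_force: 42.8
```

```bash
python3 -c "
from h import *
force(4)"
```

```text
t 16.12 pos [ 0.438  -0.1525  0.048 ] yaw 0.0947 F [ 2.737 -2.578  3.832 -0.471 -0.493 -0.015] sd [0.43 0.61 0.39] open 0.0089 q6 0.922
```

Request:
drive_tool:
  moves:
    - [[0,0,0],[0,0,0.0007],0.0]
    - [[0,0,0],[0,0,0],0.0]

```text
time: 16.38
eef_pos: [0.438, -0.1525, 0.0473]
tcp_rot: [0.999, 0.047, 0.0, 0.0]
contact_force: [3.3, -2.6, 3.2]
opening: 0.104
finger_force: 42.9
```

Request:
drive_tool:
  moves:
    - [[0,0,0],[0,0,0.0005],0.0]
    - [[0,0,0],[0,0,0],0.0]

```text
time: 16.62
eef_pos: [0.438, -0.1525, 0.0468]
tcp_rot: [0.999, 0.047, 0.0, 0.0]
contact_force: [2.9, -3.2, 5.4]
opening: 0.106
finger_force: 43.0
```

Request:
drive_tool:
  moves:
    - [[0,0,0],[0,0,0.0004],0.0]
    - [[0,0,0],[0,0,0],0.0]

```text
time: 16.88
eef_pos: [0.438, -0.1525, 0.0466]
tcp_rot: [0.999, 0.047, 0.0, 0.0]
contact_force: [3.1, -2.8, 5.9]
opening: 0.104
finger_force: 43.2
```

Request:
drive_tool:
  moves:
    - [[0,0,0],[0,0,0.0004],0.0]
    - [[0,0,0],[0,0,0],0.0]

```text
time: 17.12
eef_pos: [0.438, -0.1525, 0.0464]
tcp_rot: [0.999, 0.047, 0.0, 0.0]
contact_force: [3.5, -2.7, 7.2]
opening: 0.104
finger_force: 43.3
```

```bash
python3 -c "
from h import *
force(4)"
```

```text
t 17.32 pos [ 0.438  -0.1525  0.0464] yaw 0.0949 F [ 2.723 -2.621  7.427 -0.446 -0.406  0.011] sd [0.17 0.55 0.41] open 0.0085 q6 0.922
```

Request:
drive_tool:
  moves:
    - [[0,0,0],[0.0005,0.0005,0.001],0.0]
    - [[0,0,0],[0,0,0],0.0]

```text
time: 17.58
eef_pos: [0.4381, -0.1526, 0.0456]
tcp_rot: [0.999, 0.047, -0.001, -0.001]
contact_force: [0.3, -0.5, 11.8]
opening: 0.105
finger_force: 44.0
```

Request:
drive_tool:
  moves:
    - [[0,0,0],[0,0,0.0006],0.0]
    - [[0,0,0],[0,0,0],0.0]

```text
time: 17.82
eef_pos: [0.4382, -0.1526, 0.0453]
tcp_rot: [0.999, 0.047, -0.001, -0.001]
contact_force: [-0.2, -0.3, 13.9]
opening: 0.105
finger_force: 44.2
```

```bash
python3 -c "
from h import *
force(6)"
```

```text
t 18.12 pos [ 0.4381 -0.1526  0.0454] yaw 0.095 F [-7.7300e-01 -6.5300e-01  1.3672e+01 -1.1100e-01  1.5100e-01 -4.0000e-03] sd [0.46 0.5  0.32] open 0.009 q6 0.921
```

Request:
drive_tool:
  moves:
    - [[0,0,-0.06],[0,0,0.0001],0.0]
    - [[0,0,-0.06],[0,0,0],0.0]
    - [[0,0,-0.06],[0,0,0],0.0]
    - [[0,0,0],[0,0,0],0.0]

```text
time: 18.62
eef_pos: [0.4381, -0.1522, 0.0452]
tcp_rot: [0.991, 0.137, -0.001, -0.001]
contact_force: [-0.2, 1.5, 14.5]
opening: 0.101
finger_force: 44.3
```

```bash
python3 -c "
from h import *
c=force(4)
dial(c); dial(cam('top'))"
```

```text
t 18.82 pos [ 0.4381 -0.1522  0.0452] yaw 0.2746 F [-5.220e-01  9.730e-01  1.402e+01  1.230e-01  1.410e-01  6.000e-03] sd [0.62 0.29 0.62] open 0.0087 q6 0.742
1239 0 C [ 0.5271 -0.1687] tip [ 0.5327 -0.1331] an 1.414 ag nan |g| nan mark-needle nan mm nan
4 5 C [ 0.5231 -0.1441] tip [ 0.5221 -0.1806] an -1.598 ag -0.227 |g| 0.0333 mark-needle 1.3717 mm 52.12h.py:33: RuntimeWarning: Mean of empty slice.
  an=np.arctan2(u[1],u[0]); g=G.mean(0)-C; ag=np.arctan2(g[1],g[0])
  ret = um.true_divide(
```

```bash
python3 -c "
from h import *
C=np.array([.5272,-.1688,.071])
m=lambda a:C+.036*np.array([np.cos(a),np.sin(a),0])
for n in('wrist','scene','top'):
    c=cam(n)
    for a in(.43,.52,1.41):
        p=proj(c,[m(a)])[0]; x,y=p.round().astype(int)
        print(n,a,p.round(1),c['image'][y-1:y+2,x-1:x+2].reshape(-1,3).tolist() if 1<x<510 and 1<y<382 else None)
"
```

```text
wrist 0.43 [376.2 -49.8] None
wrist 0.52 [365.4 -47.1] None
wrist 1.41 [284.3  27.4] [[138, 60, 58], [138, 59, 57], [136, 57, 54], [140, 61, 58], [138, 60, 57], [138, 60, 58], [138, 58, 57], [138, 59, 58], [138, 58, 56]]
scene 0.43 [312.2 204.8] [[127, 134, 126], [122, 130, 122], [124, 128, 122], [124, 137, 120], [119, 135, 120], [137, 139, 130], [139, 150, 131], [137, 147, 130], [153, 153, 143]]
scene 0.52 [311.2 204.6] [[136, 136, 131], [127, 134, 126], [122, 130, 122], [145, 144, 134], [124, 137, 120], [119, 135, 120], [157, 154, 145], [139, 150, 131], [137, 147, 130]]
scene 1.41 [301.5 205. ] [[113, 110, 109], [121, 120, 118], [121, 118, 118], [89, 85, 87], [109, 104, 106], [112, 109, 109], [68, 64, 67], [89, 87, 88], [106, 103, 104]]
top 0.43 [316.3 160. ] [[180, 188, 173], [163, 157, 155], [162, 156, 142], [50, 121, 68], [130, 147, 121], [188, 180, 166], [100, 156, 110], [98, 152, 106], [196, 185, 173]]
top 0.52 [315.3 160.5] [[221, 214, 203], [180, 188, 173], [163, 157, 155], [152, 170, 145], [50, 121, 68], [130, 147, 121], [132, 146, 126], [100, 156, 110], [98, 152, 106]]
top 1.41 [309.9 168.9] [[151, 151, 140], [187, 183, 170], [181, 181, 166], [178, 172, 159], [185, 167, 153], [188, 191, 175], [189, 184, 167], [176, 101, 98], [177, 128, 118]]
```

Request:
drive_tool:
  moves:
    - [[0,0,-0.09],[0,0,0],0.0]
    - [[0,0,-0.09],[0,0,0],0.0]
    - [[0,0,-0.09],[0,0,0],0.0]
    - [[0,0,-0.09],[0,0,0],0.0]
    - [[0,0,-0.04],[0,0,0],0.0]

```text
time: 19.65
eef_pos: [0.4376, -0.1513, 0.045]
tcp_rot: [0.944, 0.331, -0.001, -0.003]
contact_force: [-0.9, 3.8, 16.2]
opening: 0.105
finger_force: 44.5
```

```bash
cat >> h.py <<'E'
def topmark():
    c=cam('top');hsv=cv2.cvtColor(c['image'],cv2.COLOR_RGB2HSV)
    P=np.argwhere(cv2.inRange(hsv,(45,40,40),(85,255,255))>0)[:,::-1]
    w=hsv[P[:,1],P[:,0],1].astype(float); X=onz(c,P,.071)[:,:2]; D=np.array([.5225,-.1715]); k=np.linalg.norm(X-D,axis=1)<.045
    g=(X[k]*w[k,None]).sum(0)/w[k].sum()-D; print('top mark',k.sum(),np.arctan2(g[1],g[0]).round(3),np.linalg.norm(g).round(4))
E
python3 -c "
from h import *
c=force(4); topmark()
dial(c)" 2>/dev/null
```

```text
t 19.85 pos [ 0.4376 -0.1513  0.045 ] yaw 0.6741 F [-1.3570e+00  3.6030e+00  1.6251e+01  5.7300e-01  2.0000e-01 -1.6000e-02] sd [0.46 0.52 0.44] open 0.0091 q6 0.342
top mark 8 0.734 0.0395
1144 609 C [ 0.527  -0.1684] tip [ 0.5325 -0.1328] an 1.416 ag 0.753 |g| 0.036 mark-needle -0.6632 mm -25.2
```

Request:
drive_tool:
  moves:
    - [[0,0,0],[0.0003,-0.0007,-0.0004],0.0]
    - [[0,0,-0.08],[0,0,0],0.0]
    - [[0,0,-0.08],[0,0,0],0.0]
    - [[0,0,-0.08],[0,0,0],0.0]
    - [[0,0,0],[0,0,0],0.0]

```text
time: 20.52
eef_pos: [0.4371, -0.1508, 0.0452]
tcp_rot: [0.897, 0.442, -0.001, -0.003]
contact_force: [-1.6, 2.5, 14.5]
opening: 0.105
finger_force: 44.4
```

```bash
python3 -c "
from h import *
c=force(4); topmark()
dial(c)" 2>/dev/null
```

```text
t 20.73 pos [ 0.4371 -0.1507  0.0452] yaw 0.9146 F [-1.7810e+00  2.4440e+00  1.4547e+01  3.5000e-01  2.6300e-01 -1.0000e-02] sd [0.18 0.17 0.15] open 0.0094 q6 0.103
top mark 9 0.842 0.039
1017 482 C [ 0.5269 -0.1682] tip [ 0.5326 -0.1325] an 1.413 ag 0.886 |g| 0.036 mark-needle -0.5273 mm -20.04
```

Request:
drive_tool:
  moves:
    - [[0,0,-0.08],[0.0001,-0.0004,0],0.0]
    - [[0,0,-0.08],[0,0,0],0.0]
    - [[0,0,-0.08],[0,0,-0.0001],0.0]
    - [[0,0,-0.08],[0,0,0],0.0]

```text
time: 21.28
eef_pos: [0.4364, -0.1504, 0.0451]
tcp_rot: [0.815, 0.58, -0.001, -0.003]
contact_force: [-3.6, 1.6, 16.4]
opening: 0.102
finger_force: 44.4
```

Request:
drive_tool:
  moves:
    - [[0,0,-0.08],[0,0,-0.0001],0.0]
    - [[0,0,-0.08],[0,0,0],0.0]
    - [[0,0,-0.08],[0,0,0],0.0]
    - [[0,0,-0.06],[0,0,0],0.0]
    - [[0,0,0],[0,0,0],0.0]

```text
time: 21.9
eef_pos: [0.4356, -0.1502, 0.045]
tcp_rot: [0.719, 0.695, -0.001, -0.004]
contact_force: [-5.0, 2.5, 15.7]
opening: 0.105
finger_force: 44.6
```

```bash
python3 -c "
from h import *
c=force(4); topmark()
dial(c)" 2>/dev/null
```

```text
t 22.1 pos [ 0.4356 -0.1502  0.045 ] yaw 1.5352 F [-4.9540e+00  1.9490e+00  1.6157e+01  2.2900e-01  7.6900e-01  1.0000e-03] sd [0.25 0.46 0.38] open 0.009 q6 -0.517
top mark 7 1.13 0.0393
614 65 C [ 0.5265 -0.1681] tip [ 0.5321 -0.1325] an 1.416 ag 1.252 |g| 0.0325 mark-needle -0.1643 mm -6.24
```

Request:
drive_tool:
  moves:
    - [[0,0,0],[0,0,-0.002],0.0]
    - [[0,0,0],[0,0,-0.003],0.0]
    - [[0,0,0],[0,0,-0.003],0.0]
    - [[0,0,0],[0,0,-0.002],0.0]
    - [[0,0,0],[0,0,0],0.0]

```text
time: 22.78
eef_pos: [0.4356, -0.1502, 0.0528]
tcp_rot: [0.72, 0.694, -0.001, -0.003]
contact_force: [-1.6, 2.5, -3.7]
opening: 0.104
finger_force: 41.9
```

Request:
drive_tool:
  moves:
    - [[0,0,0.16],[0,0.0002,0],0.0]
    - [[0,0,0.16],[0,0.0003,0],0.0]
    - [[0,0,0.16],[0,0.0003,0],0.0]
    - [[0,0,0.16],[0,0.0003,0],0.0]
    - [[0,0,0],[0,0,0],0.0]

```text
time: 23.4
eef_pos: [0.4371, -0.1508, 0.0529]
tcp_rot: [0.901, 0.433, -0.001, -0.002]
contact_force: [-0.8, 2.4, -7.3]
opening: 0.103
finger_force: 41.3
```

```bash
python3 -c "
from h import *
c=force(4); topmark()
dial(c)" 2>/dev/null
```

```text
t 23.6 pos [ 0.4371 -0.1508  0.053 ] yaw 0.8963 F [-1.484  2.424 -9.857  0.314  0.215  0.024] sd [0.36 0.36 1.27] open 0.0089 q6 0.122
top mark 7 1.13 0.0393
879 423 C [ 0.5269 -0.1682] tip [ 0.5324 -0.1327] an 1.415 ag 1.176 |g| 0.0369 mark-needle -0.2396 mm -9.11
```

Request:
drive_tool:
  moves:
    - [[0,0,0],[0,0,0.002],0.0]
    - [[0,0,0],[0,0,0.002],0.0]
    - [[0,0,0],[0,0,0.002],0.0]
    - [[0,0,0],[0,0,0],0.0]

```text
time: 24.15
eef_pos: [0.4373, -0.1509, 0.0492]
tcp_rot: [0.901, 0.433, -0.002, -0.003]
contact_force: [-8.5, 6.2, 3.2]
opening: 0.105
finger_force: 42.7
```

Request:
drive_tool:
  moves:
    - [[0,0,0],[0,0,0.001],0.0]
    - [[0,0,0],[0,0,0.0005],0.0]
    - [[0,0,0],[0,0,0],0.0]

```text
time: 24.52
eef_pos: [0.4373, -0.1509, 0.0479]
tcp_rot: [0.901, 0.433, -0.002, -0.003]
contact_force: [-7.5, 7.1, 3.6]
opening: 0.104
finger_force: 42.8
```

Request:
drive_tool:
  moves:
    - [[0,0,0],[0,-0.0012,0.0005],0.0]
    - [[0,0,0],[0,0,0.0004],0.0]
    - [[0,0,0],[0,0,0],0.0]

```text
time: 24.9
eef_pos: [0.4373, -0.1508, 0.0475]
tcp_rot: [0.901, 0.433, -0.001, -0.002]
contact_force: [-7.0, 4.8, 4.4]
opening: 0.107
finger_force: 42.9
```

Request:
drive_tool:
  moves:
    - [[0,0,0],[0,0,0.0008],0.0]
    - [[0,0,0],[0,0,0],0.0]

```text
time: 25.15
eef_pos: [0.4373, -0.1508, 0.0468]
tcp_rot: [0.901, 0.433, -0.001, -0.002]
contact_force: [-8.1, 4.9, 4.7]
opening: 0.108
finger_force: 43.0
```

Request:
drive_tool:
  moves:
    - [[0,0,0],[-0.0006,-0.001,0.001],0.0]
    - [[0,0,0],[0,0,0],0.0]

```text
time: 25.4
eef_pos: [0.4372, -0.1509, 0.0466]
tcp_rot: [0.901, 0.433, -0.0, -0.001]
contact_force: [-5.6, 7.3, 5.4]
opening: 0.103
finger_force: 43.2
```

Request:
drive_tool:
  moves:
    - [[0,0,0],[0,0,0.0008],0.0]
    - [[0,0,0],[0,0,0],0.0]

```text
time: 25.65
eef_pos: [0.4372, -0.1509, 0.0461]
tcp_rot: [0.901, 0.433, -0.0, -0.001]
contact_force: [-7.2, 6.9, 9.3]
opening: 0.104
finger_force: 43.6
```

```bash
python3 -c "
from h import *
c=force(4)
dial(c)" 2>/dev/null
```

```text
t 25.85 pos [ 0.4372 -0.1508  0.0461] yaw 0.8955 F [-7.043  6.809  8.682  1.172  1.242 -0.021] sd [0.15 0.44 0.33] open 0.009 q6 0.122
983 503 C [ 0.5269 -0.1683] tip [ 0.5324 -0.1327] an 1.416 ag 1.179 |g| 0.037 mark-needle -0.2368 mm -9.0
```

Request:
drive_tool:
  moves:
    - [[0,0,0],[0,-0.0015,0.0008],0.0]
    - [[0,0,0],[0,0,0],0.0]

```text
time: 26.1
eef_pos: [0.4372, -0.1508, 0.046]
tcp_rot: [0.901, 0.433, 0.001, 0.0]
contact_force: [-4.8, 5.4, 9.1]
opening: 0.106
finger_force: 43.7
```

Request:
drive_tool:
  moves:
    - [[0,0,0],[0,0,0.0004],0.0]
    - [[0,0,0],[0,0,0],0.0]

```text
time: 26.35
eef_pos: [0.4372, -0.1508, 0.0458]
tcp_rot: [0.901, 0.433, 0.0, 0.0]
contact_force: [-6.0, 5.2, 9.4]
opening: 0.105
finger_force: 43.8
```

```bash
python3 -c "
from h import *
c=force(4)
dial(c)" 2>/dev/null
```

```text
t 26.55 pos [ 0.4372 -0.1508  0.0458] yaw 0.8956 F [-5.801  5.704 11.189  0.985  1.126 -0.039] sd [0.24 0.25 0.33] open 0.009 q6 0.122
997 486 C [ 0.5269 -0.1682] tip [ 0.5325 -0.1326] an 1.415 ag 1.182 |g| 0.0368 mark-needle -0.2331 mm -8.86
```

Request:
drive_tool:
  moves:
    - [[0,0,0],[0,-0.001,0.0006],0.0]
    - [[0,0,0],[0,0,0],0.0]
    - [[0,0,0],[0,0,0],0.0]

```text
time: 26.92
eef_pos: [0.4371, -0.1507, 0.0457]
tcp_rot: [0.901, 0.433, 0.001, 0.001]
contact_force: [-5.8, 5.0, 12.0]
opening: 0.105
finger_force: 43.9
```

```bash
python3 -c "
from h import *
c=force(4)
dial(c)" 2>/dev/null
```

```text
t 27.12 pos [ 0.4371 -0.1507  0.0457] yaw 0.8957 F [-5.373  4.988 11.3    0.862  1.02  -0.032] sd [0.49 0.26 0.22] open 0.0091 q6 0.123
988 497 C [ 0.5269 -0.1682] tip [ 0.5325 -0.1326] an 1.415 ag 1.181 |g| 0.0369 mark-needle -0.2346 mm -8.91
```

Request:
drive_tool:
  moves:
    - [[0,0,0],[0,0,0.0007],0.0]
    - [[0,0,0],[0,0,0],0.0]

```text
time: 27.38
eef_pos: [0.4372, -0.1508, 0.0453]
tcp_rot: [0.901, 0.433, 0.001, 0.001]
contact_force: [-6.3, 5.6, 13.9]
opening: 0.103
finger_force: 44.3
```

Request:
drive_tool:
  moves:
    - [[0,0,-0.08],[0,0,0],0.0]
    - [[0,0,-0.08],[0,0,0],0.0]
    - [[0,0,-0.08],[0,0,0],0.0]
    - [[0,0,-0.06],[0,0,0],0.0]
    - [[0,0,0],[0,0,0],0.0]

```text
time: 28.0
eef_pos: [0.4365, -0.1504, 0.0451]
tcp_rot: [0.826, 0.563, 0.0, 0.0]
contact_force: [-7.3, 6.2, 14.9]
opening: 0.101
finger_force: 44.4
```

```bash
python3 -c "
from h import *
c=force(4);topmark()
dial(c)" 2>/dev/null
```

```text
t 28.2 pos [ 0.4365 -0.1504  0.0451] yaw 1.1958 F [-7.658  5.921 14.598  1.028  1.443 -0.034] sd [0.42 0.57 0.3 ] open 0.0089 q6 -0.177
top mark 8 1.264 0.0381
890 357 C [ 0.5266 -0.1681] tip [ 0.5324 -0.1325] an 1.41 ag 1.325 |g| 0.038 mark-needle -0.0844 mm -3.21
```

Request:
drive_tool:
  moves:
    - [[0,0,-0.08],[0,0,0],0.0]
    - [[0,0,-0.085],[0,0,0],0.0]
    - [[0,0,0],[0,0,0],0.0]

```text
time: 28.62
eef_pos: [0.4361, -0.1502, 0.045]
tcp_rot: [0.777, 0.629, -0.0, -0.0]
contact_force: [-9.7, 6.2, 15.0]
opening: 0.103
finger_force: 44.5
```

```bash
python3 -c "
from h import *
c=force(4);topmark()
dial(c)" 2>/dev/null
```

```text
t 28.82 pos [ 0.4361 -0.1502  0.045 ] yaw 1.3611 F [-9.3770e+00  6.0690e+00  1.5585e+01  1.0690e+00  1.5910e+00 -1.1000e-02] sd [0.33 0.35 0.59] open 0.0089 q6 -0.342
top mark 5 1.324 0.0392
864 206 C [ 0.5265 -0.1681] tip [ 0.5322 -0.1325] an 1.413 ag 1.427 |g| 0.0396 mark-needle 0.0147 mm 0.56
```

Request:
drive_tool:
  moves:
    - [[0,0,0],[0,0,-0.002],0.0]
    - [[0,0,0],[0,0,-0.003],0.0]
    - [[0,0,0],[0,0,-0.003],0.0]
    - [[0,0,0],[0,0,-0.001],0.0]
    - [[0,0,0],[0,0,0],0.018]

```text
time: 29.5
eef_pos: [0.4375, -0.1514, 0.0527]
tcp_rot: [0.777, 0.629, 0.001, 0.004]
contact_force: [0.4, -0.7, 0.5]
opening: 0.215
finger_force: 0.0
```

Request:
drive_tool:
  moves:
    - [[0,0,0],[0,0,0],0.02]
    - [[0,0,0],[0,0,-0.005],0.02]
    - [[0,0,0],[0,0,-0.02],0.02]
    - [[0,0,0],[0,0,-0.04],0.02]
    - [[0,0,0],[0,0,-0.05],0.02]

```text
time: 30.12
eef_pos: [0.4344, -0.1494, 0.166]
tcp_rot: [0.778, 0.629, -0.0, -0.001]
contact_force: [0.7, -0.2, -0.3]
opening: 0.23
finger_force: 0.0
```

Request:
drive_tool:
  moves:
    - [[0,0,0.18],[0,0,-0.04],0.02]
    - [[0,0,0.18],[0,0,-0.03],0.02]
    - [[0,0,0.18],[0,0,0],0.02]
    - [[0,0,0.18],[0,0,0],0.02]
    - [[0,0,0.18],[0,0,0],0.02]

```text
time: 30.75
eef_pos: [0.4351, -0.1498, 0.2359]
tcp_rot: [0.974, 0.225, 0.001, 0.001]
contact_force: [0.5, -0.2, 0.4]
opening: 0.231
finger_force: 0.0
```

Request:
drive_tool:
  moves:
    - [[0,0,0.18],[0,0,0],0.02]
    - [[0,0,0.18],[0,0,0],0.02]
    - [[0,0,0],[0,0,0],0.02]

```text
time: 31.12
eef_pos: [0.435, -0.1498, 0.2357]
tcp_rot: [0.999, 0.051, 0.0, 0.0]
contact_force: [-0.3, 0.5, -0.2]
opening: 0.232
finger_force: 0.0
```

```bash
python3 -c "
from h import *
c=force(3);topmark()
dial(c)
x,y=proj(c,[[.5268,-.1682,.071]])[0].astype(int);print(x,y)
hsv=cv2.cvtColor(c['image'],cv2.COLOR_RGB2HSV)
G=np.argwhere(cv2.inRange(hsv,(40,60,40),(88,255,255))>0)[:,::-1]
X=onz(c,G,.071)[:,:2]-[.5268,-.1682];k=np.linalg.norm(X,axis=1)<.045;X=X[k]
a=np.arctan2(X[:,1],X[:,0]);print(np.c_[G[k],a.round(3),np.linalg.norm(X,axis=1).round(4)].tolist())
"
```

```text
t 31.27 pos [ 0.4349 -0.1496  0.2355] yaw 0.1021 F [ 0.572  0.178 -0.049 -0.02  -0.005 -0.006] sd [0.63 0.36 0.68] open 0.0198 q6 0.916
top mark 5 1.324 0.0392
114 33 C [ 0.5273 -0.1694] tip [ 0.533  -0.1334] an 1.412 ag 1.353 |g| 0.0382 mark-needle -0.0588 mm -2.23
287 91
[[248.0, 76.0, 1.319, 0.0418], [249.0, 76.0, 1.31, 0.0409], [250.0, 76.0, 1.301, 0.04], [251.0, 76.0, 1.292, 0.039], [248.0, 77.0, 1.339, 0.0415], [249.0, 77.0, 1.331, 0.0406], [250.0, 77.0, 1.323, 0.0396], [251.0, 77.0, 1.314, 0.0387], [252.0, 77.0, 1.305, 0.0378], [253.0, 77.0, 1.295, 0.0369], [254.0, 77.0, 1.285, 0.0359], [247.0, 78.0, 1.368, 0.0422], [248.0, 78.0, 1.361, 0.0412], [249.0, 78.0, 1.353, 0.0403], [250.0, 78.0, 1.345, 0.0393], [251.0, 78.0, 1.337, 0.0384], [252.0, 78.0, 1.328, 0.0375], [253.0, 78.0, 1.319, 0.0365], [254.0, 78.0, 1.309, 0.0356], [255.0, 78.0, 1.299, 0.0347], [256.0, 78.0, 1.288, 0.0338], [257.0, 78.0, 1.277, 0.0329], [247.0, 79.0, 1.389, 0.0419], [248.0, 79.0, 1.382, 0.041], [249.0, 79.0, 1.375, 0.04], [250.0, 79.0, 1.368, 0.0391], [251.0, 79.0, 1.36, 0.0381], [252.0, 79.0, 1.351, 0.0372], [253.0, 79.0, 1.343, 0.0362], [254.0, 79.0, 1.334, 0.0353], [255.0, 79.0, 1.324, 0.0344], [256.0, 79.0, 1.314, 0.0334], [257.0, 79.0, 1.303, 0.0325], [258.0, 79.0, 1.292, 0.0316], [259.0, 79.0, 1.28, 0.0307], [249.0, 80.0, 1.397, 0.0398], [250.0, 80.0, 1.39, 0.0388], [255.0, 80.0, 1.349, 0.0341], [256.0, 80.0, 1.34, 0.0331], [257.0, 80.0, 1.33, 0.0322], [258.0, 80.0, 1.319, 0.0313], [259.0, 80.0, 1.308, 0.0303], [259.0, 81.0, 1.337, 0.03]]
```

```bash
python3 -c "
from h import *
z=np.load('w6.npz');b={k:z[k] for k in z.files}
c=cam('wrist')
for q in(b,c):
    hsv=cv2.cvtColor(q['image'],cv2.COLOR_RGB2HSV)
    for nm,m in(('g',cv2.inRange(hsv,(40,60,40),(88,255,255))),('r',cv2.inRange(hsv,(0,110,50),(10,255,255)))):
        X=onz(q,np.argwhere(m>0)[:,::-1],.071)[:,:2]-[.5273,-.1692];r=np.linalg.norm(X,axis=1);k=(r>.031)&(r<.040);X=X[k];r=r[k]
        u=np.arctan2(X[:,1],X[:,0]);print(nm,len(u),'mean',u.mean().round(3),'pct',np.percentile(u,[2,10,50,90,98]).round(3))
"
```

```text
g 38 mean 0.429 pct [0.374 0.387 0.43  0.472 0.481]
r 15 mean 1.412 pct [1.386 1.39  1.412 1.433 1.438]
g 28 mean 1.343 pct [1.305 1.312 1.34  1.375 1.397]
r 18 mean 1.411 pct [1.381 1.386 1.411 1.437 1.442]
```

Request:
drive_tool:
  moves:
    - [[0,0,0],[0.028,-0.006,0],0.02]
    - [[0,0,0],[0,0,0.04],0.02]
    - [[0,0,0],[0,0,0],0.02]
    - [[0,0,0],[0,0,0],0.02]

```text
time: 31.88
eef_pos: [0.4623, -0.141, 0.196]
tcp_rot: [0.999, 0.05, 0.0, 0.0]
contact_force: [-0.1, -0.3, 0.5]
opening: 0.234
finger_force: 0.0
```

```bash
python3 -c "
from h import *
c=force(2);print(-np.array(c['R']).T@c['t'])
hsv=cv2.cvtColor(c['image'],cv2.COLOR_RGB2HSV)
mr=cv2.inRange(hsv,(0,110,50),(10,255,255))
dial(c)
for C in([.5273,-.1692],[.5268,-.1686]):
  for nm,m in(('g',cv2.inRange(hsv,(40,60,40),(88,255,255))),('r',mr)):
    X=onz(c,np.argwhere(m>0)[:,::-1],.071)[:,:2]-C;r=np.linalg.norm(X,axis=1);k=(r>.031)&(r<.040);X=X[k];r=r[k]
    u=np.arctan2(X[:,1],X[:,0]);print(nm,len(u),'mean',u.mean().round(3),'pct',np.percentile(u,[2,10,50,90,98]).round(3))
"
```

```text
t 31.98 pos [ 0.4628 -0.1413  0.1969] yaw 0.0998 F [-0.332 -0.279 -0.384 -0.048  0.    -0.013] sd [0.09 0.45 0.47] open 0.0203 q6 0.965
[ 0.5321528  -0.1331522   0.32181861]
128 42 C [ 0.5273 -0.1693] tip [ 0.5331 -0.1337] an 1.411 ag 1.349 |g| 0.0379 mark-needle -0.0628 mm -2.39
g 32 mean 1.338 pct [1.301 1.308 1.337 1.364 1.387]
r 19 mean 1.41 pct [1.383 1.388 1.409 1.432 1.436]
g 32 mean 1.323 pct [1.282 1.291 1.323 1.354 1.372]
r 17 mean 1.392 pct [1.365 1.37  1.393 1.415 1.419]
```

Request:
drive_tool:
  moves:
    - [[0,0,-0.18],[0,0,0],0.022]
    - [[0,0,-0.18],[0,0,0],0.022]
    - [[0,0,-0.18],[0,0,0],0.022]
    - [[0,0,-0.18],[0,0,0],0.022]
    - [[0,0,-0.18],[0,0,0],0.022]

```text
time: 32.6
eef_pos: [0.4627, -0.1413, 0.1969]
tcp_rot: [0.876, 0.482, 0.001, 0.001]
contact_force: [-0.4, 0.0, 0.5]
opening: 0.259
finger_force: 0.0
```

Request:
drive_tool:
  moves:
    - [[0,0,-0.18],[0,0,0],0.022]
    - [[0,0,-0.18],[0,0,0],0.022]
    - [[0,0,0],[-0.016,-0.023,0],0.022]
    - [[0,0,0],[0,0,0.05],0.022]
    - [[0,0,0],[0,0,0.04],0.022]

```text
time: 33.22
eef_pos: [0.437, -0.1525, 0.106]
tcp_rot: [0.778, 0.628, 0.001, 0.002]
contact_force: [0.7, -0.5, -0.3]
opening: 0.26
finger_force: 0.0
```

Request:
drive_tool:
  moves:
    - [[0,0,0],[0,0,0],0.022]
    - [[0,0,0],[0,0,0],0.022]

```text
time: 33.48
eef_pos: [0.4376, -0.1525, 0.1074]
tcp_rot: [0.778, 0.629, 0.001, 0.002]
contact_force: [-0.1, -0.8, -0.4]
opening: 0.257
finger_force: 0.0
```

```bash
python3 -c "
from h import *
force(2)"
```

```text
t 33.58 pos [ 0.4379 -0.1527  0.1078] yaw 1.3599 F [ 0.751 -0.03   1.031  0.011  0.021 -0.003] sd [0.53 0.14 0.52] open 0.0219 q6 -0.344
```

Request:
drive_tool:
  moves:
    - [[0,0,0],[0.0003,-0.0008,0.03],0.022]
    - [[0,0,0],[0,0,0.013],0.022]
    - [[0,0,0],[0,0,0.008],0.022]
    - [[0,0,0],[0,0,0.004],0.022]
    - [[0,0,0],[0,0,0],0.022]

```text
time: 34.2
eef_pos: [0.4358, -0.1513, 0.0505]
tcp_rot: [0.778, 0.629, 0.0, 0.0]
contact_force: [-0.0, -0.0, -0.2]
opening: 0.26
finger_force: 0.0
```

Request:
drive_tool:
  moves:
    - [[0,0,0],[0,0,0],0.0]
    - [[0,0,0],[0,0,0],0.0]
    - [[0,0,0],[0,0,0],0.0]
    - [[0,0,0],[0,0,0],0.0]

```text
time: 34.7
eef_pos: [0.4357, -0.1513, 0.0505]
tcp_rot: [0.778, 0.629, 0.0, 0.0]
contact_force: [-1.5, -0.8, 2.3]
opening: 0.105
finger_force: 42.8
```

```bash
python3 -c "
from h import *
force(3)"
```

```text
t 34.85 pos [ 0.4357 -0.1514  0.0504] yaw 1.3598 F [-0.858  0.494  1.941 -0.083  0.158  0.023] sd [0.71 0.38 0.13] open 0.009 q6 -0.344
```

Request:
drive_tool:
  moves:
    - [[0,0,0],[0,0,0.0015],0.0]
    - [[0,0,0],[0,0,0.0015],0.0]
    - [[0,0,0],[0,0,0.001],0.0]
    - [[0,0,0],[0,0,0],0.0]

```text
time: 35.35
eef_pos: [0.4357, -0.1513, 0.0463]
tcp_rot: [0.778, 0.629, 0.0, 0.0]
contact_force: [-1.2, -0.6, 3.6]
opening: 0.106
finger_force: 43.0
```

Request:
drive_tool:
  moves:
    - [[0,0,0],[0,0,0.0007],0.0]
    - [[0,0,0],[0,0,0.0005],0.0]
    - [[0,0,0],[0,0,0],0.0]

```text
time: 35.72
eef_pos: [0.4357, -0.1513, 0.0451]
tcp_rot: [0.778, 0.629, 0.0, 0.0]
contact_force: [-1.9, -1.7, 3.8]
opening: 0.107
finger_force: 43.0
```

Request:
drive_tool:
  moves:
    - [[0,0,0],[0,0,0.0007],0.0]
    - [[0,0,0],[0,0,0],0.0]

```text
time: 35.98
eef_pos: [0.4357, -0.1513, 0.0447]
tcp_rot: [0.778, 0.629, -0.0, 0.0]
contact_force: [-1.5, -0.5, 6.7]
opening: 0.106
finger_force: 43.3
```

Bitten. I press on to about 14 N.

Request:
drive_tool:
  moves:
    - [[0,0,0],[0,0,0.001],0.0]
    - [[0,0,0],[0,0,0],0.0]

```text
time: 36.22
eef_pos: [0.4357, -0.1514, 0.0441]
tcp_rot: [0.778, 0.629, -0.0, -0.0]
contact_force: [-3.8, 0.1, 8.8]
opening: 0.104
finger_force: 43.9
```

Request:
drive_tool:
  moves:
    - [[0,0,0],[0,0,0.0007],0.0]
    - [[0,0,0],[0,0,0],0.0]

```text
time: 36.48
eef_pos: [0.4358, -0.1514, 0.0437]
tcp_rot: [0.778, 0.629, -0.0, -0.0]
contact_force: [-5.0, 0.6, 11.7]
opening: 0.106
finger_force: 44.2
```

```bash
python3 -c "
from h import *
force(4)"
```

```text
t 36.67 pos [ 0.4358 -0.1514  0.0437] yaw 1.36 F [-4.327  0.497 11.803  0.071  0.708  0.02 ] sd [0.33 0.34 0.31] open 0.0091 q6 -0.344
```

Request:
drive_tool:
  moves:
    - [[0,0,0],[0,0,0.0006],0.0]
    - [[0,0,0],[0,0,0],0.0]
    - [[0,0,-0.065],[0,0,0],0.0]
    - [[0,0,-0.065],[0,0,0],0.0]
    - [[0,0,0],[0,0,0],0.0]

```text
time: 37.3
eef_pos: [0.4356, -0.1513, 0.0434]
tcp_rot: [0.735, 0.678, -0.0, -0.001]
contact_force: [-5.4, 1.9, 13.7]
opening: 0.105
finger_force: 44.6
```

```bash
python3 -c "
from h import *
force(3);topmark()"
```

```text
t 37.45 pos [ 0.4356 -0.1513  0.0434] yaw 1.4902 F [-4.8710e+00  1.1340e+00  1.3625e+01  1.1200e-01  9.1700e-01 -8.0000e-03] sd [0.24 0.07 0.46] open 0.0089 q6 -0.474
top mark 4 1.423 0.0432
```

Now release the knob, go up and look from above the dial.

Request:
drive_tool:
  moves:
    - [[0,0,0],[0,0,-0.002],0.0]
    - [[0,0,0],[0,0,-0.003],0.0]
    - [[0,0,0],[0,0,-0.003],0.0]
    - [[0,0,0],[0,0,-0.001],0.0]
    - [[0,0,0],[0,0,0],0.018]

```text
time: 38.12
eef_pos: [0.4351, -0.1505, 0.0504]
tcp_rot: [0.735, 0.678, 0.0, -0.001]
contact_force: [-0.3, 0.4, -0.1]
opening: 0.212
finger_force: 0.0
```

Request:
drive_tool:
  moves:
    - [[0,0,0],[0,0,0],0.02]
    - [[0,0,0],[0,0,-0.005],0.02]
    - [[0,0,0],[0,0,-0.02],0.02]
    - [[0,0,0],[0,0,-0.04],0.02]
    - [[0,0,0],[0,0,-0.05],0.02]

```text
time: 38.75
eef_pos: [0.4347, -0.1506, 0.1664]
tcp_rot: [0.735, 0.678, -0.0, -0.001]
contact_force: [0.7, -0.6, -0.3]
opening: 0.233
finger_force: 0.0
```

Request:
drive_tool:
  moves:
    - [[0,0,0.18],[0,0,-0.03],0.02]
    - [[0,0,0.18],[0,0,0],0.02]
    - [[0,0,0.18],[0,0,0],0.02]
    - [[0,0,0.18],[0,0,0],0.02]
    - [[0,0,0.18],[0,0,0],0.02]

```text
time: 39.38
eef_pos: [0.4355, -0.151, 0.1962]
tcp_rot: [0.958, 0.288, 0.0, -0.0]
contact_force: [0.3, -0.0, 0.6]
opening: 0.233
finger_force: 0.0
```

Request:
drive_tool:
  moves:
    - [[0,0,0.18],[0,0,0],0.02]
    - [[0,0,0.18],[0,0,0],0.02]
    - [[0,0,0.13],[0,0,0],0.02]
    - [[0,0,0],[0.027,-0.008,0],0.02]
    - [[0,0,0],[0,0,0],0.02]

```text
time: 40.0
eef_pos: [0.4623, -0.1401, 0.1963]
tcp_rot: [0.999, 0.051, 0.0, -0.0]
contact_force: [0.5, 0.1, 1.0]
opening: 0.232
finger_force: 0.0
```

```bash
python3 -c "
from h import *
c=force(4);print(-np.array(c['R']).T@c['t']);topmark()
hsv=cv2.cvtColor(c['image'],cv2.COLOR_RGB2HSV)
dial(c)
C=[.5273,-.1692]
for nm,m in(('g',cv2.inRange(hsv,(40,60,40),(88,255,255))),('r',cv2.inRange(hsv,(0,110,50),(10,255,255)))):
    X=onz(c,np.argwhere(m>0)[:,::-1],.071)[:,:2]-C;r=np.linalg.norm(X,axis=1);k=(r>.031)&(r<.040);X=X[k]
    u=np.arctan2(X[:,1],X[:,0]);print(nm,len(u),'mean',u.mean().round(3),'pct',np.percentile(u,[2,10,50,90,98]).round(3), np.sort(u).round(2) if nm=='g' else '')
m=cv2.inRange(hsv,(18,110,90),(40,255,255));n,l,st,ce=cv2.connectedComponentsWithStats(m)
for i in range(1,n):
    if st[i,4]>150: print(st[i],onz(c,ce[i],.1)[0])
" 2>/dev/null
```

```text
t 40.2 pos [ 0.461  -0.1406  0.1959] yaw 0.0997 F [-0.08  -0.046  0.083 -0.028  0.019 -0.024] sd [0.23 0.6  0.23] open 0.0201 q6 0.964
[ 0.53090011 -0.13249777  0.32081174]
top mark 3 1.424 0.044
133 27 C [ 0.5273 -0.1691] tip [ 0.5329 -0.1335] an 1.414 ag 1.431 |g| 0.0393 mark-needle 0.0177 mm 0.67
g 16 mean 1.44 pct [1.37  1.38  1.457 1.472 1.477] [1.37 1.37 1.39 1.41 1.42 1.44 1.45 1.46 1.46 1.46 1.46 1.47 1.47 1.47
 1.47 1.48]
r 22 mean 1.414 pct [1.382 1.388 1.413 1.438 1.443] 
[  78  104   63   39 1843] [ 0.51028034 -0.01656348  0.1       ]
```

```bash
python3 -c "
from plant import ctrl
print(ctrl.sign_off())"
```

```text
the job is handed in; nothing more can be done
None
```

The job is handed in at about 40 s of the 70 allowed. The big weight stands on the platform, the knob is let go to spring back (its height was not measured), and by my last picture the red needle is about 0.3 mm from the green mark (limit 3 mm).

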